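# Fit sleeves to a block shaker and lock the hold-down bar

## Task

Press every bronze sleeve from its stand on the bench into a free bore of matching size in the shaker's aluminium block, each fully home with its shoulder flush on the block (it does not matter which of the two equal bores). Then swing the hold-down bar in over the sleeve heads until it stops over the middle of the block, and last run the big hex lock nut on the bar's stud down (clockwise from above) until it is tight on the bar. Do not knock over the bottle or the tip box.

Things in the scene. Friction and masses are not known exactly. Their poses are not given: they have to be found in the camera images.
- shaker: block shaker, fixed on the bench: white housing 310 x 200 x 40 mm (x, y, z); origin: centre of its underside; x points from the control-panel end to the stud end, z up. Centred on it stands block; on its +x end a 60 mm round pedestal carries the threaded stud
- block: fixed aluminium block 165 x 165 x 50 mm, top face 90 mm above the bench; origin: centre of its underside. Bores at x +-40, y +-45 mm, wide ones on +y, narrow on -y. A tight rubber seat in each bore stops the sleeve with its shoulder about 14 mm proud; pressing with 10 to 12 N drives the seat down (no spring back) until the shoulder bottoms on the block
- bore_wide_a (a point): mouth of a wide bore, 46 mm across and 50 mm deep, for a sleeve shank of 44 mm (1 mm free all round, mouth chamfered 1.5 mm); origin: centre of the mouth, in the block's top face; z up; x, y as for shaker. How the bore resists the sleeve: see block
- bore_wide_b (a point): mouth of a wide bore, 46 mm across and 50 mm deep, for a sleeve shank of 44 mm (1 mm free all round, mouth chamfered 1.5 mm); origin: centre of the mouth, in the block's top face; z up; x, y as for shaker. How the bore resists the sleeve: see block
- bore_narrow_a (a point): mouth of a narrow bore, 36 mm across and 50 mm deep, for a sleeve shank of 34 mm (1 mm free all round, mouth chamfered 1.5 mm); origin: centre of the mouth, in the block's top face; z up; x, y as for shaker. How the bore resists the sleeve: see block
- bore_narrow_b (a point): mouth of a narrow bore, 36 mm across and 50 mm deep, for a sleeve shank of 34 mm (1 mm free all round, mouth chamfered 1.5 mm); origin: centre of the mouth, in the block's top face; z up; x, y as for shaker. How the bore resists the sleeve: see block
- sleeve_wide_1: wide bronze sleeve standing in its loose stand, 66 mm tall: shank 44 mm across, 38 mm long below (foot chamfered 4 mm), head 56 mm across, 28 mm tall above; the step between is the shoulder. A 20 mm tube hole in the top. 0.25 kg. Origin: centre of the foot, z up its axis; shoulder 38 mm, top 66 mm above it. May be absent
- sleeve_wide_2: wide bronze sleeve standing in its loose stand, 66 mm tall: shank 44 mm across, 38 mm long below (foot chamfered 4 mm), head 56 mm across, 28 mm tall above; the step between is the shoulder. A 20 mm tube hole in the top. 0.25 kg. Origin: centre of the foot, z up its axis; shoulder 38 mm, top 66 mm above it. May be absent
- sleeve_narrow_1: narrow bronze sleeve standing in its loose stand, 66 mm tall: shank 34 mm across, 38 mm long below (foot chamfered 4 mm), head 48 mm across, 28 mm tall above; the step between is the shoulder. A 14 mm tube hole in the top. 0.25 kg. Origin: centre of the foot, z up its axis; shoulder 38 mm, top 66 mm above it. May be absent
- sleeve_narrow_2: narrow bronze sleeve standing in its loose stand, 66 mm tall: shank 34 mm across, 38 mm long below (foot chamfered 4 mm), head 48 mm across, 28 mm tall above; the step between is the shoulder. A 14 mm tube hole in the top. 0.25 kg. Origin: centre of the foot, z up its axis; shoulder 38 mm, top 66 mm above it. May be absent
- stand_wide_1: loose square grey plastic stand 76 x 76 x 22 mm, 0.4 kg, with a square pocket 48 mm wide, 17 mm deep, in which a wide sleeve stands (foot 5 mm above the bench, top 71 mm); origin: centre of the underside, z up; empty if its sleeve is absent
- stand_wide_2: loose square grey plastic stand 76 x 76 x 22 mm, 0.4 kg, with a square pocket 48 mm wide, 17 mm deep, in which a wide sleeve stands (foot 5 mm above the bench, top 71 mm); origin: centre of the underside, z up; empty if its sleeve is absent
- stand_narrow_1: loose square grey plastic stand 76 x 76 x 22 mm, 0.4 kg, with a square pocket 38 mm wide, 17 mm deep, in which a narrow sleeve stands (foot 5 mm above the bench, top 71 mm); origin: centre of the underside, z up; empty if its sleeve is absent
- stand_narrow_2: loose square grey plastic stand 76 x 76 x 22 mm, 0.4 kg, with a square pocket 38 mm wide, 17 mm deep, in which a narrow sleeve stands (foot 5 mm above the bench, top 71 mm); origin: centre of the underside, z up; empty if its sleeve is absent
- bar (a joint): angle of the grey hold-down bar about the stud, rad: 0 = at its stop, along the middle of the block (from the stud towards the shaker's -x), growing as it swings out clockwise seen from above, to the +y side, up to 1.8. 60 mm wide; underside 122, top 130 mm above the bench, so it clears the heads by 4 mm once they are home; stays where left (1.5 N at the handle)
- bar_handle (a point): grip point on the bar's black upright handle post, 20 mm across, 45 mm tall, its top at 175 mm above the bench; origin: on the post's axis, 165 mm above the bench (10 mm below its top), 212 mm from the stud's axis
- stud_axis (a point): on the axis of the fixed upright threaded stud, 26 mm across, at the height of the bar's top face (130 mm above the bench), where the nut's underside comes to rest; the bar turns about this axis; the stud's top is 198 mm above the bench
- nut (a joint): turn of the hex lock nut, rad: grows as it is turned clockwise seen from above, which runs it down 1 mm per rad; 6.3 = tight against the bar (hard stop; reckoned tight from 6.15), starts 4 to 5.5 rad short of that, 0 = uppermost. Stiff: 0.15 Nm
- nut_grip (a point): centre of the steel hex nut on the stud: 46 mm across its flats, 26 mm tall, so its top is 13 mm above this point and its underside 13 mm below; a pair of flats faces along this point's +-x, others 60 deg apart; the stud stands out up to 42 mm above the nut
- tip_box: bystander: green and yellow pipette tip box 122 x 87 x 65 mm, origin under its centre, z up; leave it standing
- bottle: bystander: amber glass bottle, 70 mm across, 130 mm tall, origin under its centre, z up; leave it standing
There are look-alikes about, which are no part of the job. Leave any turquoise look-alike of the sleeve_wide_2 alone.

How it is judged:
By the outcome, as a careful person would: the job done as asked, in the order asked, and still so for the second after the job is handed in, with the robot touching nothing.
Of sleeve_wide_1, sleeve_wide_2, sleeve_narrow_1, sleeve_narrow_2 only 3 to 4 are there at a start; the rules pass over those that are not, and their reading is None.
At some moment in a run one of stand_wide_1, stand_wide_2, stand_narrow_1, stand_narrow_2 may be knocked a few centimetres aside while the robot is not near it.
It also fails if it takes over 210 s, if anything falls off the work surface, if the arm or the gripper's body presses on something with over 40 N, if the wrist force passes 120 N, or if a joint passes its speed limit or range.

## Robot

A 6-joint arm with a two-finger parallel gripper is mounted at the origin on the work surface. World frame = base frame: x ahead of the robot, y to its left, z up, the work surface at z = 0. Lengths are in mm, angles in rad, forces in N, time in s.
With the tool pointing down it reaches from about 350 to 875 mm from the base axis. Payload 4.2 kg.
Tool frame: the origin (TCP) lies between the finger pads; the fingertips stand 25 mm ahead of it and the grasp point (between the pads) lies 6 mm ahead of it; z points along the fingers, y is the line along which they close (so a half turn about z gives the same grasp; the last joint's range is limited). The gripper opens to 85 mm and grips with 20 to 120 N. Pads are 22 mm wide; open, the fingers measure 114 mm over their backs; the gripper's body (76 mm by 85 mm) begins 54 mm behind the grasp point. The pads swing forward as they close: fully open they stand 13 mm farther back than shut.
Start: joints at [-0.936, 0.385, 0.008, 0, -1.194, -0.259], TCP at [229.399, -581.356, 256.312] pointing down, gripper open.
Joint ranges: [-3.14, 3.14], [-1.21, 2.06], [-1.07, 1.41], [-3.16, 2.05], [-2.99, -0.16], [-3.1, 3.1]. Speed limits (rad/s): [2.79, 2.79, 3.14, 3.14, 3.14, 3.14].

## Interface

Orientations are given as a unit quaternion [x, y, z, w].
In Python, from bench import read_state, get_image, job_done gives the robot as it stands.
- The arm moves only by the tool play_rows, never from a script. Its argument "series" is a list of rows, each a list of 6 numbers: the shift along the world's x, y, z in mm, then the turn, a rotation vector about the world's x, y, z in units of 6 degrees (1.0 is 6 degrees). A call has 1 to 20 rows; each row shifts and turns the commanded pose from where the row before left it; what a row does not reach is not made up. A row lasts 1/12 s, in which the tool goes at most 41.7 mm and 7.16 degrees, less where a joint would pass 70% of its speed; a pose out of reach is approached as far as the arm can. A call is refused whole if a number of a shift passes 41.7 or a number of a turn 1, either way. A call with a gripper value outside its range is refused whole. "gripper" is the opening, from 0 (shut) to 1 (fully open), set as the call begins (left out, the last holds). The fingers move at their own pace and stop on an object; the grip force is fixed at half the most. Time passes only in rows, so rows that do not move let the fingers close. It gives the time, the measured TCP pose, the force, the opening and the grip force at its end, in the units of the state.
- read_state(): the state, without advancing time (a new reading comes with each control period).
- get_image(name): name is "scene" or "side" or "wrist"; returns a dict with "image" (480x640x3 uint8, red, green, blue), "fx", "fy", "cx", "cy" (pixels), "dist_coeffs" ([k1, k2, p1, p2, k3] as OpenCV has them; the pictures are not rectified), "eye" and "rotation" of the camera in the world. Camera axes: x right, y down, z forward; pixel columns grow to the right and rows downward; lengths in mm; the calibration is good to about 2 mm. A picture is of the moment at which its call begins. There is no depth.
- job_done(): hands the job in; it is judged then, once.
The state is a dict: "clock": time; "joints": joint angles; "joint_vel": joint speeds; "joint_efforts": joint torques, N m; "position": TCP position; "ee_rot": TCP orientation; "contact_force": force on the tool from outside, world axes, zero at the start; "wrist_torque": the same for the moment, N m; "gripper_width": finger opening in mm; "grasp_force": force on a finger pad.
Only numpy, scipy, OpenCV 4.12 (cv2) and the standard library are available. Lean on these libraries where they do the work, as an engineer would, in place of code of your own. Each camera call takes 0.05 s, during which the arm holds its last target. There are 200 camera calls.

## Working session

There is one attempt and no reset: what is moved stays moved. The work goes in short steps, Python scripts to look and compute and a tool call to move; the robot and the scene stay as the last step left them, time stands still between calls to the robot, and variables do not carry over. Pictures are saved under pics/ and viewed, at most 16 in all, crops included, and the job is handed in when it is done.

Besides the shell and the picture viewer there is one more tool, called after "Request:" as name(argument=value, ...) on one line, values as JSON. play_rows: Moves the arm, as the interface text tells. Its arguments: {"type":"object","properties":{"series":{"type":"array","items":{"type":"array","items":{"type":"number"}}},"gripper":{"type":"number"}},"required":["series"]}

```bash
mkdir -p pics; cat > h.py <<'E'
import numpy as np,cv2,pickle
from bench import read_state,get_image,job_done
def grab(n,f=None):
    d=get_image(n)
    if f: cv2.imwrite('pics/'+f,d['image'][:,:,::-1])
    return d
def K(d): return np.array([[d['fx'],0,d['cx']],[0,d['fy'],d['cy']],[0,0,1.]])
def rot(d):
    R=np.array(d['rotation'],float)
    if R.size==4:
        from scipy.spatial.transform import Rotation as Ro
        R=Ro.from_quat(R).as_matrix()
    return R.reshape(3,3)
def ray(d,uv,z):
    p=cv2.undistortPoints(np.array(uv,float).reshape(-1,1,2),K(d),np.array(d['dist_coeffs'],float)).reshape(-1,2)
    v=np.c_[p,np.ones(len(p))]@rot(d).T; e=np.array(d['eye'],float)
    return e+v*((z-e[2])/v[:,2])[:,None]
def proj(d,P):
    P=np.atleast_2d(np.array(P,float)); R=rot(d); r=cv2.Rodrigues(R.T)[0]
    return cv2.projectPoints(P,r,-R.T@np.array(d['eye'],float),K(d),np.array(d['dist_coeffs'],float))[0].reshape(-1,2)
E
python3 - <<'E'
from h import *
for n in ('scene','side','wrist'):
    d=grab(n,n+'0.png'); print(n,d['eye'],np.round(rot(d),3).tolist(),d['fx'],d['dist_coeffs'])
    pickle.dump(d,open(n+'0.pkl','wb'))
print(read_state())
E
```

```text
scene [1393.40991365  -62.60576416 1030.00655119] [[0.027, 0.698, -0.716], [0.999, -0.006, 0.032], [0.018, -0.716, -0.697]] 562.5007129219327 [-0.08329499  0.          0.          0.          0.        ]
side [ 79.95919856 597.62897403 825.61606844] [[-0.825, -0.393, 0.407], [-0.566, 0.551, -0.614], [0.017, -0.736, -0.677]] 442.37055623913096 [0.03469116 0.         0.         0.         0.        ]
wrist [ 159.64873894 -609.47168057  373.03772875] [[-0.367, 0.89, 0.271], [0.93, 0.351, 0.108], [0.001, 0.292, -0.956]] 348.1761216933981 [0.02157475 0.         0.         0.         0.        ]
{'clock': 0.15, 'joints': array([-9.36410637e-01,  3.85434327e-01,  6.92967373e-03, -2.93314231e-04,
       -1.19399241e+00, -2.58597911e-01]), 'joint_vel': array([-0.00022631, -0.00220299,  0.0045261 ,  0.00123439, -0.00042821,
        0.00164596]), 'joint_efforts': array([-4.42902328e-04, -3.92677689e+01,  1.88580716e+01,  4.18856934e+00,
       -3.40791572e-03, -1.00560533e-05]), 'position': array([ 229.23915151, -581.02419519,  255.44475578]), 'ee_rot': array([-1.86737072e-01,  9.82409550e-01,  8.25868178e-04, -2.44233421e-04]), 'contact_force': array([0.25181471, 0.20050031, 0.52723746]), 'wrist_torque': array([-0.05448049, -0.03163841,  0.04833606]), 'grasp_force': 0.0, 'gripper_width': 85.35215225652338}
```

View pics/scene0.png

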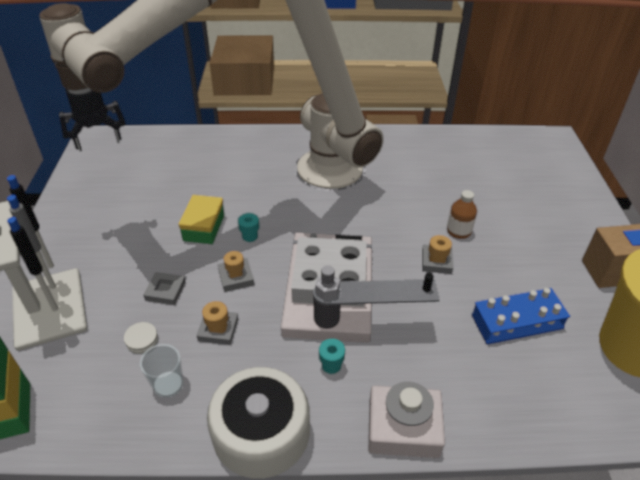

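View pics/side0.png

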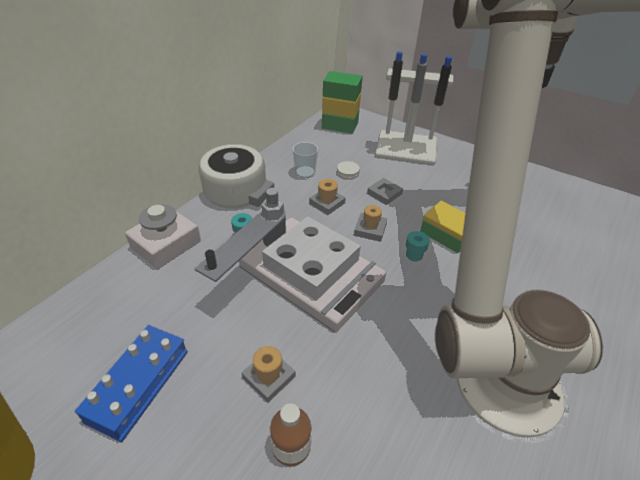

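Scene view: bronze sleeves in stands at (234,265), (216,318) and (440,250), an empty stand at (165,287), and turquoise look-alikes at (249,226) and (332,355). The shaker block is around (330,265), the stud and nut at (327,285), the bar handle at (428,282), the bottle at (462,215) and the tip box at (202,218). The side view agrees. Next, an enlarged crop to confirm.

```bash
python3 - <<'E'
from h import *
d=pickle.load(open('scene0.pkl','rb')); im=d['image'][:,:,::-1]
cv2.imwrite('pics/crop0.png',cv2.resize(im[190:400,180:460],(800,600),interpolation=cv2.INTER_CUBIC))
for n in ('scene','side'):
    d=pickle.load(open(n+'0.pkl','rb')); im=d['image']; hsv=cv2.cvtColor(im,cv2.COLOR_RGB2HSV)
    m=cv2.inRange(hsv,(8,110,90),(22,255,255)); 
    nn,l,s,c=cv2.connectedComponentsWithStats(m)
    for i in range(1,nn):
        if s[i,4]>60: print(n,s[i],c[i].round(1), ray(d,[c[i]],60).round(0))
E
```

```text
scene [533   0 107   6 332] [599.4   1.5] [[-1282.  1353.    60.]]
scene [ 210   37   62   28 1456] [242.2  50.2] [[-679. -319.   60.]]
scene [366 114  52   9 368] [392.1 117.6] [[-187.  208.   60.]]
scene [452 200  24  18 309] [463.9 208.8] [[267. 350.  60.]]
scene [183 216  33  14 158] [202.4 224.2] [[ 324. -336.   60.]]
scene [ 598  230   42  147 2073] [624.8 331.1] [[680. 631.  60.]]
scene [430 236  21  26 367] [440.  246.8] [[411. 261.  60.]]
scene [224 252  19  25 333] [233.1 262.6] [[ 460. -245.   60.]]
scene [203 302  24  30 504] [214.5 315. ] [[ 619. -271.   60.]]
scene [  0 354  17  66 432] [  8.6 395.5] [[ 820. -657.   60.]]
side [324 101  35  16 105] [345.7 110.3] [[ 809. -696.   60.]]
side [319 179  18  12 157] [327.5 184.8] [[ 617. -280.   60.]]
side [365 205  16  12 146] [372.5 210.8] [[ 455. -254.   60.]]
side [424 215  38  25 116] [442.7 227.6] [[ 274. -300.   60.]]
side [253 347  28  26 509] [266.8 359.4] [[405. 260.  60.]]
side [271 410  39  38 893] [290.4 431.7] [[286. 343.  60.]]
```

View pics/crop0.png

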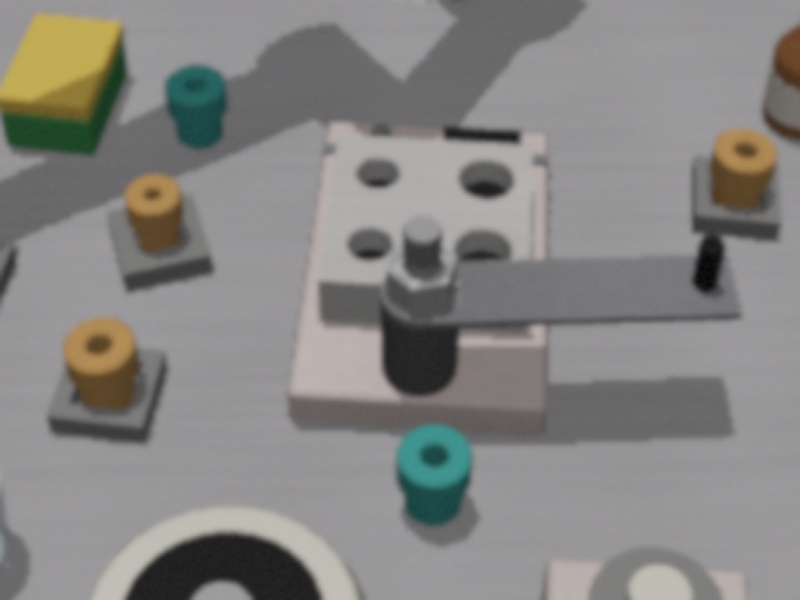

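The crop shows a small-headed (narrow) bronze sleeve at crop (152,192) and two wide bronze ones at (100,345) and (744,150). Four bores, the stud top at (422,228) and the handle top at (711,240) are also visible. The turquoise cups at (196,100) and (434,465) are the look-alikes to leave alone.

```bash
python3 - <<'E'
from h import *
d=pickle.load(open('scene0.pkl','rb'))
def c(u,v): return [180+(u+.5)*.35-.5,190+(v+.5)*.35-.5]
for n,p,z in [('N',(152,192),71),('W1',(100,345),71),('W2',(744,150),71),('bna',(378,172),90),('bwa',(487,179),90),('bnb',(370,243),90),('bwb',(482,248),90),('TL',(332,137),90),('TR',(534,147),90),('BL',(321,282),90),('stud',(422,228),198),('handle',(711,240),175),('Hbl',(292,398),40),('Hbr',(546,405),40),('Htl',(330,124),40),('Htr',(548,133),40),('bottle',(830,30),130)]:
    print(n,ray(d,[c(*p)],z)[0].round(1))
s=pickle.load(open('side0.pkl','rb'))
for n,p,z in [('N',(372.5,209),71),('W1',(327.5,183.5),71),('W2',(267,353),71),('handle',(210,252),175),('stud',(272,193),198),('b',(337,232.5),90),('b',(313,267.5),90),('b',(286.5,251),90),('b',(309,226),90)]: print(n,ray(s,[p],z)[0].round(1))
E
```

```text
N [ 452.  -245.4   71. ]
W1 [ 615.1 -270.1   71. ]
W2 [406.  259.9  71. ]
bna [449.1 -56.8  90. ]
bwa [458.2  33.2  90. ]
bnb [528.9 -63.8  90. ]
bwb [535.2  24.9  90. ]
TL [406.8 -95.5  90. ]
TR [420.4  75.   90. ]
BL [ 569.6 -101.9   90. ]
stud [614.2 -26.7 198. ]
handle [607.  184.5 175. ]
Hbl [ 643.2 -124.1   40. ]
Hbr [652.5  69.9  40. ]
Htl [337.3 -99.3  40. ]
Htr [350.7  96.4  40. ]
bottle [315.1 343.5 130. ]
N [ 453.1 -248.    71. ]
W1 [ 612.8 -273.1   71. ]
W2 [409.1 253.4  71. ]
handle [606.8 184.6 175. ]
stud [607.  -21.1 198. ]
b [471.  -96.8  90. ]
b [453.3  32.8  90. ]
b [533.3  25.6  90. ]
b [540.4 -76.5  90. ]
```

Request:
play_rows(series=[[18.6,27.9,-5,0,0,-0.37],[18.6,27.9,-5,0,0,-0.37],[18.6,27.9,-5,0,0,-0.37],[18.6,27.9,-5,0,0,-0.37],[18.6,27.9,-5,0,0,-0.37],[18.6,27.9,-5,0,0,-0.37],[18.6,27.9,-5,0,0,-0.37],[18.6,27.9,-5,0,0,-0.37],[18.6,27.9,-5,0,0,-0.37],[18.6,27.9,-5,0,0,-0.37],[18.6,27.9,-5,0,0,-0.37],[18.6,27.9,-5,0,0,-0.38],[0,0,0,0,0,0],[0,0,0,0,0,0],[0,0,0,0,0,0]], gripper=1)

```text
clock: 1.4
position: [452.5, -246.4, 196.1]
ee_rot: [0.045, 0.999, 0.0, -0.0]
contact_force: [-0.3, -1.6, 0.1]
gripper_width: 85.1
grasp_force: 0.0
```

```bash
cat >> h.py <<'E'
def heads(d,z=71,lo=(8,110,70)):
    "bronze blobs: centre of the top ring, from the dark hole's outline or blob"
    hsv=cv2.cvtColor(d['image'],cv2.COLOR_RGB2HSV); m=cv2.inRange(hsv,lo,(22,255,255))
    n,l,s,c=cv2.connectedComponentsWithStats(m); out=[]
    for i in range(1,n):
        if s[i,4]<150: continue
        cs,h=cv2.findContours((l==i).astype(np.uint8),cv2.RETR_CCOMP,cv2.CHAIN_APPROX_NONE)
        for k,q in enumerate(cs):
            if h[0][k][3]>=0 and len(q)>=12:
                e=cv2.fitEllipse(q); out.append((np.round(e[0],1),np.round(e[1],1),ray(d,[e[0]],z)[0].round(1)))
    return out
E
python3 - <<'E'
from h import *
d=grab('wrist','w1.png'); print(heads(d)); s=read_state(); print(s['position'],s['ee_rot'],s['clock'])
print(proj(d,[[452.5,-246.5,71]]))
E
```

```text
[(array([318.6, 239.6]), array([16.5, 19.8]), array([ 449.4, -246.8,   71. ]))]
[ 452.22629897 -246.90744626  196.26532438] [ 4.52646312e-02  9.98975015e-01  1.75494980e-05 -1.77402264e-04] 1.45
[[319.29123614 243.57336682]]
```

View pics/w1.png

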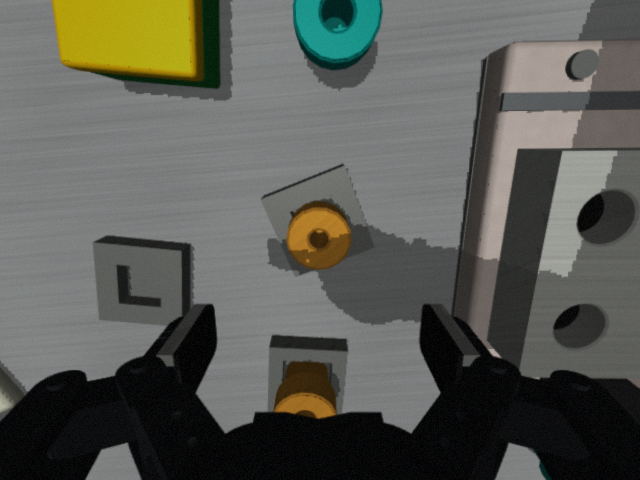

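The wrist view shows the bronze narrow sleeve with its hole at (319,240), the empty stand at (145,280), a turquoise cup at (337,10) left alone, and wide sleeve 1 under the gripper. Descending on the narrow one.

Request:
play_rows(series=[[-0.5,0,-20,0,0,0],[-0.5,0,-20,0,0,0],[0,0,-20,0,0,0],[0,0,-20,0,0,0],[0,0,-20,0,0,0],[0,0,-15,0,0,0],[0,0,-14,0,0,0],[0,0,0,0,0,0],[0,0,0,0,0,0]])

```text
clock: 2.2
position: [450.8, -247.5, 67.0]
ee_rot: [0.046, 0.999, 0.0, -0.001]
contact_force: [-0.1, -0.2, 0.6]
gripper_width: 85.1
grasp_force: 0.0
```

Request:
play_rows(series=[[0,0,0,0,0,0],[0,0,0,0,0,0],[0,0,0,0,0,0],[0,0,0,0,0,0],[0,0,0,0,0,0],[0,0,0,0,0,0],[0,0,0,0,0,0],[0,0,0,0,0,0],[0,0,0,0,0,0],[0,0,0,0,0,0]], gripper=0)

```text
clock: 3.03
position: [452.3, -246.8, 68.6]
ee_rot: [0.045, 0.999, -0.0, 0.001]
contact_force: [-1.1, 0.7, 6.9]
gripper_width: 46.7
grasp_force: 61.1
```

```bash
python3 - <<'E'
from h import *
d=grab('wrist','w2.png'); s=read_state(); print(s['position'],s['gripper_width'],s['grasp_force'],s['contact_force'])
E
```

```text
[ 452.2950456  -246.79036      68.66207762] 46.298197168519245 61.08790397644043 [-1.20577619  0.39045136  6.29494728]
```

View pics/w2.png

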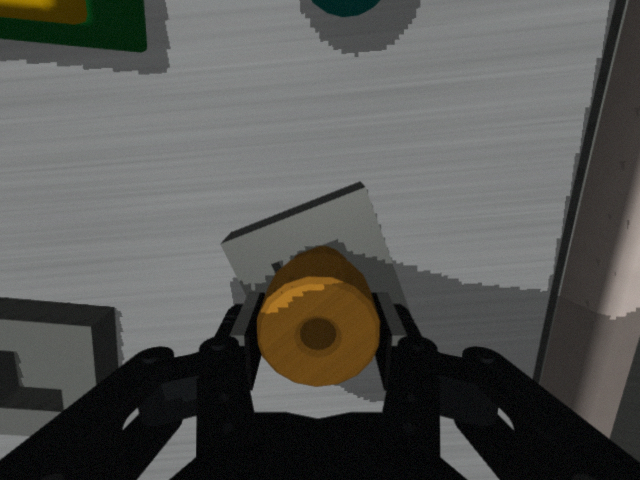

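Sleeve is held (48 mm head centred at (319,332)). Lifting and moving part way, then measuring the bores from near.

Request:
play_rows(series=[[0,0,10,0,0,0],[0,0,15,0,0,0],[0,0,20,0,0,0],[0,0,25,0,0,0],[0,0,25,0,0,0],[0,0,20,0,0,0],[0,0,18,0,0,0],[6,20,0,0,0,0],[6,20,0,0,0,0],[6,20,0,0,0,0],[6,20,0,0,0,0],[6,20,0,0,0,0],[0,0,0,0,0,0],[0,0,0,0,0,0],[0,0,0,0,0,0]])

```text
clock: 4.33
position: [481.1, -146.6, 200.3]
ee_rot: [0.045, 0.999, 0.0, -0.0]
contact_force: [0.3, -0.9, -3.0]
gripper_width: 46.0
grasp_force: 62.3
```

```bash
python3 - <<'E'
from h import *
d=grab('wrist','w3.png'); pickle.dump(d,open('w3.pkl','wb')); s=read_state(); print(s['position'],s['gripper_width'],s['contact_force'],heads(d,s['position'][2]+2))
B=[[449.1,-56.8,90],[458.2,33.2,90],[528.9,-63.8,90],[535.2,24.9,90]]; print(proj(d,B).round(0))
E
```

```text
[ 481.04827597 -146.90248127  200.20793338] 46.531476298798054 [-0.08172118 -0.30100099 -2.39061555] [(array([317.5, 333.3]), array([33.2, 37.5]), array([ 477.3, -147.4,  202.2]))]
[[452. 192.]
 [593. 193.]
 [440. 303.]
 [566. 302.]]
```

View pics/w3.png

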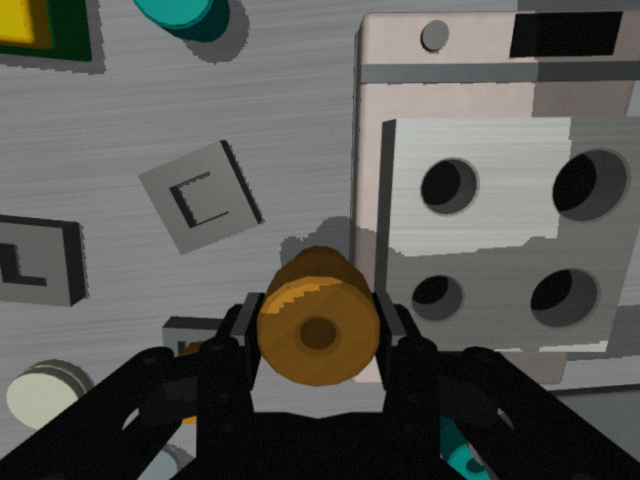

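```bash
python3 - <<'E'
from h import *
d=pickle.load(open('w3.pkl','rb'))
B=ray(d,[(450,186),(590,185),(438,297),(565,297)],90); print(B.round(1), B.mean(0))
print('y-dir',np.degrees(np.arctan2(*( (B[1]-B[0]+B[3]-B[2])[:2]))), 'x-dir',np.degrees(np.arctan2(*((B[2]-B[0]+B[3]-B[1])[[1,0]]))))
E
```

```text
[[445.1 -58.3  90. ]
 [452.7  30.5  90. ]
 [523.9 -65.1  90. ]
 [531.5  23.9  90. ]] [488.31302272 -17.24152066  90.        ]
y-dir 4.898408213358201 x-dir -4.862798015699241
```

Request:
play_rows(series=[[-6.4,18,0,0,0,0],[-6.4,18,0,0,0,0],[-6.4,18,0,0,0,0],[-6.4,18,0,0,0,0],[-6.4,17.5,0,0,0,0],[0,0,-20,0,0,0],[0,0,-20,0,0,0],[0,0,-8,0,0,0],[0,0,-5,0,0,0],[0,0,-5,0,0,0],[0,0,-4,0,0,0],[0,0,-3,0,0,0],[0,0,0,0,0,0],[0,0,0,0,0,0]])

```text
clock: 5.55
position: [449.4, -57.3, 135.3]
ee_rot: [0.045, 0.999, -0.0, -0.0]
contact_force: [-0.4, -2.4, -3.6]
gripper_width: 46.2
grasp_force: 62.5
```

Request:
play_rows(series=[[0,0,-3,0,0,0],[0,0,-3,0,0,0],[0,0,-2,0,0,0],[0,0,-2,0,0,0],[0,0,-2,0,0,0],[0,0,-2,0,0,0],[0,0,-2,0,0,0],[0,0,-2,0,0,0],[0,0,0,0,0,0]])

```text
clock: 6.3
position: [449.7, -57.3, 118.6]
ee_rot: [0.045, 0.999, -0.0, 0.0]
contact_force: [-3.9, -1.5, 8.4]
gripper_width: 46.3
grasp_force: 63.5
```

Request:
play_rows(series=[[0,0,-1,0,0,0],[0,0,-1,0,0,0],[0,0,-1,0,0,0],[0,0,0,0,0,0]])

```text
clock: 6.63
position: [449.8, -57.3, 115.8]
ee_rot: [0.045, 0.999, -0.0, 0.0]
contact_force: [-5.1, -1.9, 10.8]
gripper_width: 46.4
grasp_force: 64.1
```

Request:
play_rows(series=[[0,0,-1,0,0,0],[0,0,-0.5,0,0,0],[0,0,0,0,0,0]])

```text
clock: 6.88
position: [449.8, -57.3, 115.7]
ee_rot: [0.044, 0.999, -0.001, 0.0]
contact_force: [-9.2, -0.9, 21.6]
gripper_width: 46.1
grasp_force: 65.1
```

Request:
play_rows(series=[[0,0,0,0,0,0],[0,0,0,0,0,0],[0,0,0,0,0,0],[0,0,0,0,0,0],[0,0,10,0,0,0],[0,0,20,0,0,0],[0,0,20,0,0,0],[0,0,0,0,0,0]], gripper=1)

```text
clock: 7.55
position: [452.3, -56.7, 166.1]
ee_rot: [0.044, 0.999, 0.0, 0.004]
contact_force: [1.5, -0.3, 0.8]
gripper_width: 85.8
grasp_force: 0.0
```

Request:
play_rows(series=[[0,0,0,0,0,0],[0,0,0,0,0,0],[0,0,0,0,0,0],[0,0,0,0,0,0],[0,0,0,0,0,0],[0,0,0,0,0,0],[0,0,0,0,0,0],[0,0,0,0,0,0]], gripper=0)

```text
clock: 8.22
position: [449.6, -57.1, 162.6]
ee_rot: [0.045, 0.999, -0.0, -0.0]
contact_force: [-0.5, 0.6, -0.0]
gripper_width: -0.3
grasp_force: 0.0
```

```bash
python3 - <<'E'
from h import *
d=grab('wrist','w4.png'); s=read_state(); print(s['position'],s['gripper_width'],heads(d,118))
E
```

```text
[449.59670366 -57.04991069 162.71445117] 0.14722503390101996 []
```

View pics/w4.png

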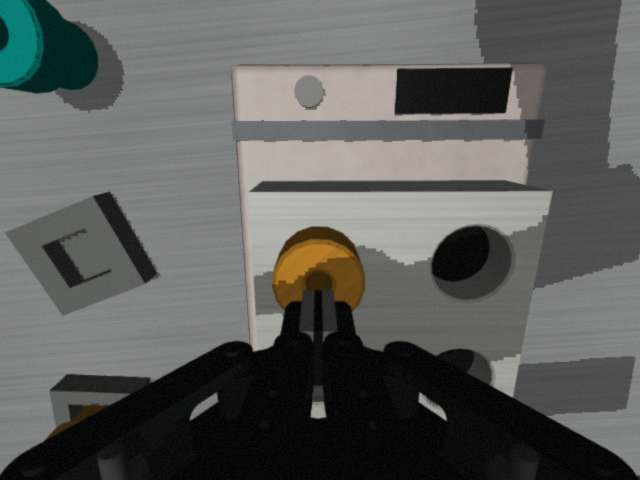

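Sleeve is seated in the bore, with its head at (319,275). Pressing from the top with shut fingers to confirm it is home.

Request:
play_rows(series=[[0,0,-8,0,0,0],[0,0,-5,0,0,0],[0,0,-2,0,0,0],[0,0,-2,0,0,0],[0,0,-1,0,0,0],[0,0,-1,0,0,0],[0,0,0,0,0,0]])

```text
clock: 8.85
position: [449.6, -57.1, 143.7]
ee_rot: [0.045, 0.999, -0.0, -0.0]
contact_force: [-0.8, -1.1, -0.1]
gripper_width: 0.1
grasp_force: 0.0
```

Request:
play_rows(series=[[0,0,-1,0,0,0],[0,0,-1,0,0,0],[0,0,0,0,0,0]])

```text
clock: 9.1
position: [450.1, -57.1, 143.2]
ee_rot: [0.045, 0.999, -0.0, 0.001]
contact_force: [-1.7, 0.4, 7.7]
gripper_width: -0.1
grasp_force: 4.0
```

Request:
play_rows(series=[[0,0,-1,0,0,0],[0,0,-1,0,0,0],[0,0,0,0,0,0]])

```text
clock: 9.35
position: [450.2, -57.1, 143.0]
ee_rot: [0.044, 0.999, -0.0, 0.001]
contact_force: [-7.3, 1.5, 21.4]
gripper_width: -0.1
grasp_force: 10.8
```

Hard stop at TCP 143.0, so the top is at 118 mm: home. Next, wide sleeve 1.

Request:
play_rows(series=[[0,0,30,0,0,0],[0,0,30,0,0,0],[20,-26,0,0,0,0],[20,-26,0,0,0,0],[20,-26,0,0,0,0],[20,-26,0,0,0,0],[20,-26,0,0,0,0],[20,-26,0,0,0,0],[20,-26,0,0,0,0],[23,-32,0,0,0,0],[0,0,0,0,0,0],[0,0,0,0,0,0],[0,0,0,0,0,0]], gripper=1)

```text
clock: 10.43
position: [612.1, -271.0, 199.1]
ee_rot: [0.045, 0.999, 0.0, -0.001]
contact_force: [-0.2, -0.3, 0.7]
gripper_width: 85.5
grasp_force: 0.0
```

```bash
python3 - <<'E'
from h import *
d=grab('wrist','w5.png'); s=read_state(); print(s['position'],s['gripper_width'],heads(d,71))
d=grab('scene','s5.png'); print(heads(d,71))
E
```

```text
[ 612.04883368 -270.5092241   199.6475765 ] 85.29250195846294 [(array([315.8, 241.8]), array([21.6, 29.4]), array([ 611.4, -273.5,   71. ]))]
[(array([595.5, 128.6]), array([ 7.9, 37.1]), array([-118.5,  865.1,   71. ])), (array([500.7, 117.2]), array([ 7.3, 14.4]), array([-178.1,  563.3,   71. ])), (array([526.1, 105.6]), array([ 4.9, 33.8]), array([-254.8,  671.5,   71. ])), (array([531.4,  56.2]), array([3.2, 6.2]), array([-631.7,  804.7,   71. ])), (array([549.9,  26.9]), array([3. , 6.5]), array([-922.7,  977. ,   71. ])), (array([522.6,  28.7]), array([ 9.8, 47.4]), array([-893. ,  846.4,   71. ])), (array([552.7,  12.1]), array([ 4.9, 19.9]), array([-1091.4,  1046.7,    71. ]))]
```

Request:
play_rows(series=[[1.2,-1,-20,0,0,0],[1.2,-1,-20,0,0,0],[0,0,-20,0,0,0],[0,0,-20,0,0,0],[0,0,-20,0,0,0],[0,0,-18,0,0,0],[0,0,-14,0,0,0],[0,0,0,0,0,0],[0,0,0,0,0,0]])

```text
clock: 11.28
position: [614.7, -272.2, 68.1]
ee_rot: [0.044, 0.999, -0.0, -0.0]
contact_force: [0.3, 0.0, 0.9]
gripper_width: 85.7
grasp_force: 0.0
```

Request:
play_rows(series=[[0,0,0,0,0,0],[0,0,0,0,0,0],[0,0,0,0,0,0],[0,0,0,0,0,0],[0,0,0,0,0,0],[0,0,0,0,0,0],[0,0,0,0,0,0],[0,0,0,0,0,0]], gripper=0)

```text
clock: 11.95
position: [616.2, -273.1, 70.0]
ee_rot: [0.045, 0.999, -0.0, 0.002]
contact_force: [-0.4, 2.0, 6.9]
gripper_width: 54.1
grasp_force: 63.6
```

Request:
play_rows(series=[[0,0,10,0,0,0],[0,0,15,0,0,0],[0,0,25,0,0,0],[0,0,30,0,0,0],[0,0,30,0,0,0],[0,0,28,0,0,0],[-5,15,5,0,0,0],[-5,20,0,0,0,0],[-5,20,0,0,0,0],[0,0,0,0,0,0],[0,0,0,0,0,0],[0,0,0,0,0,0]])

```text
clock: 12.95
position: [599.5, -217.8, 210.3]
ee_rot: [0.045, 0.999, 0.0, -0.001]
contact_force: [0.3, -0.9, -2.3]
gripper_width: 54.1
grasp_force: 63.9
```

```bash
python3 - <<'E'
from h import *
d=grab('wrist','w6.png'); s=read_state(); print(s['position'],s['gripper_width'],s['contact_force'],heads(d,s['position'][2]+2))
E
```

```text
[ 599.72635523 -218.18745437  210.25202494] 54.000312387840886 [-0.34973494  0.23669606 -1.96778555] [(array([317.7, 323.9]), array([46.7, 52.6]), array([ 591.8, -218.2,  212.3]))]
```

View pics/w6.png

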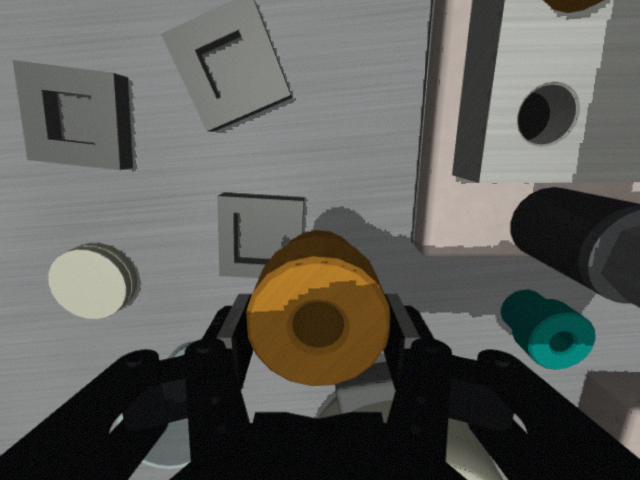

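Wide sleeve is held (head centred at (318,324)), sitting about 4 mm towards -x in the pads. I'll allow for that over wide bore a.

Request:
play_rows(series=[[-15.4,27.7,0,0,0,0],[-15.4,27.7,0,0,0,0],[-15.4,27.7,0,0,0,0],[-15.4,27.7,0,0,0,0],[-15.4,27.7,0,0,0,0],[-15.4,27.7,0,0,0,0],[-15.4,27.7,0,0,0,0],[-15.4,27.7,0,0,0,0],[-15.6,27.7,0,0,0,0],[0,0,0,0,0,0],[0,0,-20,0,0,0],[0,0,-15,0,0,0],[0,0,-10,0,0,0],[0,0,-5,0,0,0],[0,0,-5,0,0,0],[0,0,-5,0,0,0],[0,0,-5,0,0,0],[0,0,0,0,0,0],[0,0,0,0,0,0]])

```text
clock: 14.58
position: [461.1, 31.1, 145.8]
ee_rot: [0.045, 0.999, 0.0, -0.0]
contact_force: [-2.0, 0.1, -2.4]
gripper_width: 54.3
grasp_force: 64.9
```

Request:
play_rows(series=[[0,0,-4,0,0,0],[0,0,-4,0,0,0],[0,0,-3,0,0,0],[0,0,-3,0,0,0],[0,0,-2,0,0,0],[0,0,-2,0,0,0],[0,0,0,0,0,0]])

```text
clock: 15.17
position: [461.1, 31.2, 128.6]
ee_rot: [0.045, 0.999, -0.0, -0.0]
contact_force: [-6.2, 1.8, 7.9]
gripper_width: 54.2
grasp_force: 65.9
```

Request:
play_rows(series=[[0,0,-2,0,0,0],[0,0,-2,0,0,0],[0,0,-2,0,0,0],[0,0,-2,0,0,0],[0,0,-1,0,0,0],[0,0,-1,0,0,0],[0,0,0,0,0,0]])

```text
clock: 15.75
position: [461.0, 31.3, 119.1]
ee_rot: [0.045, 0.999, -0.0, -0.0]
contact_force: [-6.9, 2.6, 11.1]
gripper_width: 53.8
grasp_force: 66.1
```

Request:
play_rows(series=[[0,0,-1,0,0,0],[0,0,-1,0,0,0],[0,0,-1,0,0,0],[0,0,0,0,0,0]])

```text
clock: 16.08
position: [460.9, 31.3, 116.9]
ee_rot: [0.045, 0.999, -0.0, -0.0]
contact_force: [-8.1, 2.2, 18.3]
gripper_width: 54.8
grasp_force: 67.0
```

Bottomed, it seems. Releasing, then confirming with a top press.

Request:
play_rows(series=[[0,0,0,0,0,0],[0,0,0,0,0,0],[0,0,0,0,0,0],[0,0,0,0,0,0],[-4,0,10,0,0,0],[0,0,20,0,0,0],[0,0,16,0,0,0],[0,0,0,0,0,0]], gripper=1)

```text
clock: 16.75
position: [459.2, 31.8, 164.3]
ee_rot: [0.045, 0.999, 0.001, 0.003]
contact_force: [0.5, 0.2, 0.0]
gripper_width: 85.6
grasp_force: 0.0
```

Request:
play_rows(series=[[0,0,0,0,0,0],[0,0,0,0,0,0],[0,0,0,0,0,0],[0,0,0,0,0,0],[0,0,0,0,0,0],[0,0,-6,0,0,0],[0,0,-5,0,0,0],[0,0,-3,0,0,0],[0,0,-2,0,0,0],[0,0,-1,0,0,0],[0,0,0,0,0,0]], gripper=0)

```text
clock: 17.67
position: [457.2, 31.2, 143.5]
ee_rot: [0.045, 0.999, -0.0, -0.0]
contact_force: [-0.0, -0.1, -0.5]
gripper_width: -0.2
grasp_force: 0.0
```

Request:
play_rows(series=[[0,0,-1,0,0,0],[0,0,-1,0,0,0],[0,0,-1,0,0,0],[0,0,-1,0,0,0],[0,0,0,0,0,0]])

```text
clock: 18.08
position: [457.6, 31.3, 143.0]
ee_rot: [0.044, 0.999, -0.0, 0.001]
contact_force: [-7.9, 1.1, 22.0]
gripper_width: 0.1
grasp_force: 10.7
```

Home. Now wide sleeve 2.

Request:
play_rows(series=[[0,0,30,0,0,0],[0,0,30,0,0,0],[-6,28,0,0,0,0],[-6,28,0,0,0,0],[-6,28,0,0,0,0],[-6,28,0,0,0,0],[-6,28,0,0,0,0],[-6,28,0,0,0,0],[-6,28,0,0,0,0],[-6,28,0,0,0,0],[0,0,0,0,0,0],[0,0,0,0,0,0],[0,0,0,0,0,0]], gripper=1)

```text
clock: 19.17
position: [408.9, 255.0, 199.6]
ee_rot: [0.045, 0.999, -0.0, -0.0]
contact_force: [-0.3, -0.2, -0.6]
gripper_width: 85.2
grasp_force: 0.0
```

```bash
python3 - <<'E'
from h import *
d=grab('wrist','w7.png'); s=read_state(); print(s['position'],s['gripper_width'],heads(d,71))
E
```

```text
[409.06556448 254.58139884 199.7053303 ] 85.34422086642151 [(array([419.4,  84. ]), array([4.2, 5.3]), array([308.4, 328.6,  71. ])), (array([423.1,  79.3]), array([2.8, 7.6]), array([305.8, 330.9,  71. ])), (array([434.9,  76.8]), array([10.6, 15.5]), array([305.1, 338.4,  71. ])), (array([441.2,  69.5]), array([ 7. , 12.1]), array([301.3, 342.3,  71. ])), (array([447.3,  63.9]), array([ 9.1, 10.8]), array([298.4, 346.1,  71. ])), (array([437.1,  58. ]), array([3.1, 6.6]), array([294.5, 339.6,  71. ])), (array([326. , 233.5]), array([20.5, 28.4]), array([402.8, 260.3,  71. ]))]
```

View pics/w7.png

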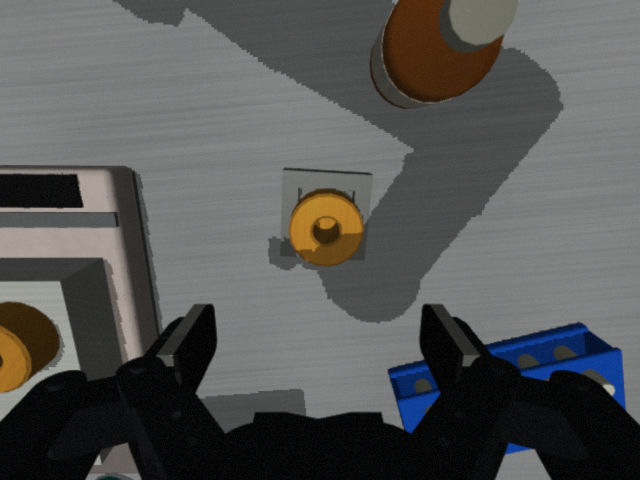

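Wide bronze sleeve 2 is at (326,232), the bottle at (440,50) is well clear, and the blue rack at (510,390) is behind. Descending.

Request:
play_rows(series=[[-2,2.5,-15,0,0,0],[-2,2.5,-20,0,0,0],[0,0,-20,0,0,0],[0,0,-20,0,0,0],[0,0,-22,0,0,0],[0,0,-20,0,0,0],[0,0,-15,0,0,0],[0,0,0,0,0,0],[0,0,0,0,0,0]])

```text
clock: 19.97
position: [405.3, 259.2, 67.5]
ee_rot: [0.046, 0.999, -0.001, -0.0]
contact_force: [-0.4, 0.2, 0.8]
gripper_width: 85.5
grasp_force: 0.0
```

Request:
play_rows(series=[[0,0,0,0,0,0],[0,0,0,0,0,0],[0,0,0,0,0,0],[0,0,0,0,0,0],[0,0,0,0,0,0],[0,0,0,0,0,0],[0,0,0,0,0,0],[0,0,0,0,0,0]], gripper=0)

```text
clock: 20.63
position: [405.9, 260.9, 69.5]
ee_rot: [0.045, 0.999, 0.001, 0.001]
contact_force: [-0.2, -0.3, 6.4]
gripper_width: 54.4
grasp_force: 62.7
```

Request:
play_rows(series=[[0,0,10,0,0,0],[0,0,15,0,0,0],[0,0,25,0,0,0],[0,0,30,0,0,0],[0,0,30,0,0,0],[0,0,28,0,0,0],[0,-15,5,0,0,0],[0,-20,0,0,0,0],[0,0,0,0,0,0],[0,0,0,0,0,0],[0,0,0,0,0,0]])

```text
clock: 21.55
position: [404.7, 224.6, 210.1]
ee_rot: [0.045, 0.999, -0.0, -0.001]
contact_force: [-0.3, 0.1, -3.5]
gripper_width: 53.8
grasp_force: 64.4
```

```bash
python3 - <<'E'
from h import *
d=grab('wrist','w8.png'); s=read_state(); print(s['position'],s['gripper_width'],s['contact_force'],[h for h in heads(d,s['position'][2]+2) if h[1][0]>25])
E
```

```text
[404.90816703 225.0034352  210.18829282] 54.62717555141189 [ 0.18969685 -0.83351339 -3.23417298] [(array([317.8, 327.3]), array([46. , 52.5]), array([398.4, 224.2, 212.2]))]
```

Request:
play_rows(series=[[16.6,-25,0,0,0,0],[16.6,-25,0,0,0,0],[16.6,-25,0,0,0,0],[16.6,-25,0,0,0,0],[16.6,-25,0,0,0,0],[16.6,-25,0,0,0,0],[16.6,-25,0,0,0,0],[17,-25,0,0,0,0],[0,0,0,0,0,0],[0,0,-20,0,0,0],[0,0,-15,0,0,0],[0,0,-10,0,0,0],[0,0,-5,0,0,0],[0,0,-5,0,0,0],[0,0,-5,0,0,0],[0,0,-5,0,0,0],[0,0,0,0,0,0],[0,0,0,0,0,0]])

```text
clock: 23.1
position: [538.5, 25.4, 145.9]
ee_rot: [0.045, 0.999, 0.0, 0.0]
contact_force: [1.5, -0.3, -3.1]
gripper_width: 53.8
grasp_force: 64.9
```

Request:
play_rows(series=[[0,0,-4,0,0,0],[0,0,-4,0,0,0],[0,0,-3,0,0,0],[0,0,-3,0,0,0],[0,0,-2,0,0,0],[0,0,-2,0,0,0],[0,0,0,0,0,0]])

```text
clock: 23.68
position: [538.6, 25.3, 128.7]
ee_rot: [0.045, 0.999, -0.0, 0.0]
contact_force: [-1.5, 0.3, 3.2]
gripper_width: 54.5
grasp_force: 65.4
```

Request:
play_rows(series=[[0,0,-2,0,0,0],[0,0,-2,0,0,0],[0,0,-2,0,0,0],[0,0,-2,0,0,0],[0,0,-1,0,0,0],[0,0,-1,0,0,0],[0,0,-1,0,0,0],[0,0,0,0,0,0]])

```text
clock: 24.35
position: [538.6, 25.3, 118.1]
ee_rot: [0.045, 0.999, -0.0, 0.0]
contact_force: [-1.8, 0.4, 5.1]
gripper_width: 54.2
grasp_force: 65.4
```

Request:
play_rows(series=[[0,0,-1,0,0,0],[0,0,-1,0,0,0],[0,0,0,0,0,0]])

```text
clock: 24.6
position: [538.6, 25.3, 116.5]
ee_rot: [0.045, 0.999, -0.0, 0.0]
contact_force: [-3.8, 1.2, 7.3]
gripper_width: 54.4
grasp_force: 66.2
```

Request:
play_rows(series=[[0,0,0,0,0,0],[0,0,0,0,0,0],[0,0,0,0,0,0],[0,0,0,0,0,0],[-2,0,10,0,0,0],[0,0,20,0,0,0],[0,0,16,0,0,0],[0,0,0,0,0,0]], gripper=1)

```text
clock: 25.27
position: [538.6, 25.7, 164.8]
ee_rot: [0.045, 0.999, 0.001, 0.004]
contact_force: [0.3, 0.8, 0.4]
gripper_width: 85.4
grasp_force: 0.0
```

Request:
play_rows(series=[[0,0,0,0,0,0],[0,0,0,0,0,0],[0,0,0,0,0,0],[0,0,0,0,0,0],[0,0,0,0,0,0],[0,0,-6,0,0,0],[0,0,-5,0,0,0],[0,0,-3,0,0,0],[0,0,-2,0,0,0],[0,0,-1,0,0,0],[0,0,0,0,0,0]], gripper=0)

```text
clock: 26.18
position: [536.4, 25.2, 143.6]
ee_rot: [0.045, 0.999, -0.0, -0.0]
contact_force: [-0.1, 0.5, -0.5]
gripper_width: -0.0
grasp_force: 0.0
```

Request:
play_rows(series=[[0,0,-1,0,0,0],[0,0,-1,0,0,0],[0,0,-1,0,0,0],[0,0,-1,0,0,0],[0,0,0,0,0,0]])

```text
clock: 26.6
position: [536.8, 25.3, 143.0]
ee_rot: [0.044, 0.999, -0.0, 0.001]
contact_force: [-5.2, 1.0, 15.7]
gripper_width: 0.1
grasp_force: 8.1
```

Request:
play_rows(series=[[0,0,30,0,0,0],[0,0,40,0,0,0],[0,0,40,0,0,0],[0,0,0,0,0,0],[0,0,0,0,0,0]])

```text
clock: 27.02
position: [537.6, 25.7, 252.9]
ee_rot: [0.045, 0.999, 0.001, 0.003]
contact_force: [-0.4, -0.0, -1.6]
gripper_width: -0.3
grasp_force: 0.0
```

```bash
python3 - <<'E'
from h import *
d=grab('wrist'); s=read_state(); print(s['position'])
e=grab('scene'); f=grab('side')
for n,x in zip(('w9','s9','d9'),(d,e,f)): pickle.dump(x,open(n+'.pkl','wb'))
C=np.vstack([cv2.resize(e['image'][215:345,260:460],(800,520),interpolation=3)])
cv2.imwrite('pics/s9c.png',C[:,:,::-1]); cv2.imwrite('pics/d9c.png',cv2.resize(f['image'][175:325,180:380],(800,600),interpolation=3)[:,:,::-1])
E
```

```text
[536.41019402  25.42137958 250.64758327]
```

View pics/d9c.png

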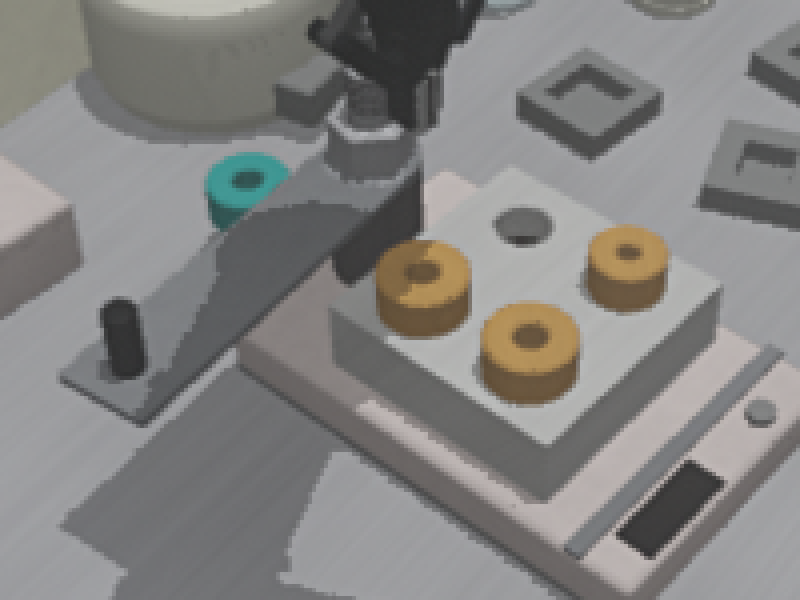

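All three bronze sleeves sit flush, and the hidden parts of the block look unchanged. The handle is at crop (125,335), the nut at (372,140), and one narrow bore stays empty because its sleeve is absent. Now going over the handle post, and computing the arc.

Request:
play_rows(series=[[11.8,26.5,0,0,0,0],[11.8,26.5,0,0,0,0],[11.8,26.5,0,0,0,0],[11.8,26.5,0,0,0,0],[11.8,26.5,0,0,0,0],[11.8,26.5,0,0,0,0],[0,0,0,0,0,0],[0,0,0,0,0,0],[0,0,0,0,0,0]], gripper=1)

```text
clock: 27.92
position: [606.5, 183.8, 248.1]
ee_rot: [0.045, 0.999, -0.001, -0.002]
contact_force: [0.2, 0.0, 0.6]
gripper_width: 85.6
grasp_force: 0.0
```

```bash
python3 - <<'E'
from h import *
f=pickle.load(open('d9.pkl','rb')); print('stud side',ray(f,[(271.5,196)],198).round(1),'handle',ray(f,[(180+122/4,175+303/4)],175).round(1))
d=grab('wrist','w10.png'); s=read_state(); print(s['position'], proj(d,[[607,184.5,175],[612,-26,198]]).round(0))
g=cv2.cvtColor(d['image'],cv2.COLOR_RGB2GRAY)
th=np.radians(np.linspace(91.5,174.9,21)); P=np.c_[612.5+212*np.cos(th),-26.6+212*np.sin(th)]
print(np.diff(P,axis=0).round(1).tolist())
E
```

```text
stud side [[601.  -11.7 198. ]] handle [[608.5 181.4 175. ]]
[606.54910615 183.36228308 248.684346  ] [[321. 271.]
 [-72. 328.]]
[[-15.4, -1.0], [-15.3, -2.1], [-15.1, -3.2], [-14.8, -4.3], [-14.5, -5.3], [-14.0, -6.4], [-13.5, -7.4], [-13.0, -8.4], [-12.3, -9.3], [-11.6, -10.1], [-10.9, -11.0], [-10.0, -11.7], [-9.1, -12.4], [-8.2, -13.1], [-7.3, -13.6], [-6.2, -14.1], [-5.2, -14.5], [-4.1, -14.9], [-3.0, -15.1], [-1.9, -15.3]]
```

View pics/w10.png

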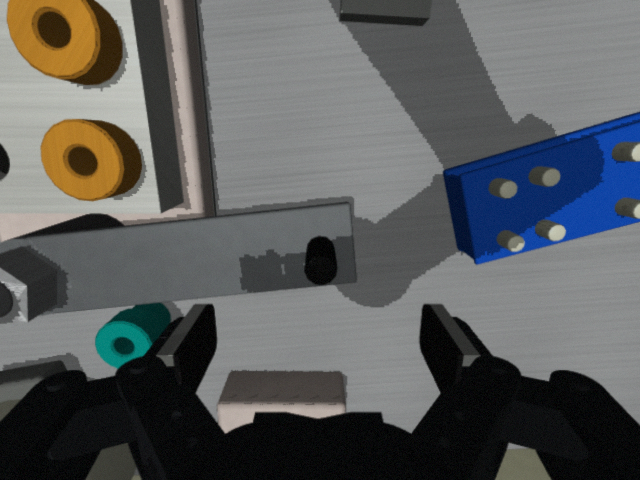

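The handle top is at (320,268), against a predicted (321,271): aligned. Descending and gripping.

Request:
play_rows(series=[[0,0,-20,0,0,0],[0,0,-20,0,0,0],[0,0,-16,0,0,0],[0,0,-12,0,0,0],[0,0,-8,0,0,0],[0,0,0,0,0,0],[0,0,0,0,0,0]])

```text
clock: 28.55
position: [607.2, 183.5, 174.1]
ee_rot: [0.045, 0.999, -0.0, 0.0]
contact_force: [-0.6, -0.5, -0.3]
gripper_width: 85.2
grasp_force: 0.0
```

Request:
play_rows(series=[[0,0,0,0,0,0],[0,0,0,0,0,0],[0,0,0,0,0,0],[0,0,0,0,0,0],[0,0,0,0,0,0],[0,0,0,0,0,0],[0,0,0,0,0,0],[0,0,0,0,0,0],[0,0,0,0,0,0]], gripper=0)

```text
clock: 29.3
position: [607.6, 185.1, 174.4]
ee_rot: [0.045, 0.999, 0.001, 0.001]
contact_force: [-0.6, 4.5, 2.6]
gripper_width: 18.1
grasp_force: 58.6
```

Request:
play_rows(series=[[-7.7,-0.3,0,0,0,0],[-7.7,-0.7,0,0,0,0],[-7.7,-1,0,0,0,0],[-7.6,-1.1,0,0,0,0],[-7.6,-1.5,0,0,0,0],[-7.5,-1.7,0,0,0,0],[-7.4,-2,0,0,0,0],[-7.4,-2.3,0,0,0,0],[-7.3,-2.5,0,0,0,0],[-7.2,-2.8,0,0,0,0],[0,0,0,0,0,0]])

```text
clock: 30.22
position: [530.5, 170.6, 174.4]
ee_rot: [0.045, 0.999, 0.002, 0.0]
contact_force: [-6.3, 12.0, 4.4]
gripper_width: 17.9
grasp_force: 59.4
```

Request:
play_rows(series=[[-7,-2.7,0,0,0,0],[-7,-3,0,0,0,0],[-6.8,-3.4,0,0,0,0],[-6.7,-3.7,0,0,0,0],[-6.5,-4.1,0,0,0,0],[-6.5,-4.3,0,0,0,0],[-6.2,-4.6,0,0,0,0],[-6.1,-4.7,0,0,0,0],[-5.8,-5,0,0,0,0],[-5.8,-5.1,0,0,0,0],[0,0,0,0,0,0]])

```text
clock: 31.13
position: [463.7, 131.3, 174.3]
ee_rot: [0.044, 0.999, 0.004, -0.002]
contact_force: [-19.0, 22.3, 11.4]
gripper_width: 18.0
grasp_force: 60.4
```

Request:
play_rows(series=[[-7.5,-2,0,0,0,0],[-7.5,-5.5,0,0,0,0],[-5.6,-6.2,0,0,0,0],[-5.6,-6.2,0,0,0,0],[-5,-6.6,0,0,0,0],[-5,-6.6,0,0,0,0],[-4.5,-7,0,0,0,0],[-4.5,-7,0,0,0,0],[0,0,0,0,0,0]])

```text
clock: 31.88
position: [418.1, 80.1, 174.2]
ee_rot: [0.045, 0.999, -0.0, -0.003]
contact_force: [-16.1, 8.4, 15.1]
gripper_width: 18.0
grasp_force: 58.4
```

Some radial load has built up, so I'm loosening to a loose cage and pushing with the +y finger to the stop.

Request:
play_rows(series=[[0,0,0,0,0,0],[0,0,0,0,0,0],[0,0,0,0,0,0],[-3.6,-7.5,0,0,0,0],[-3.4,-7.5,0,0,0,0],[-3.1,-7.5,0,0,0,0],[-2.8,-7.5,0,0,0,0],[-2.5,-7.5,0,0,0,0],[-2.2,-7.5,0,0,0,0],[-1.9,-7.5,0,0,0,0],[-1.6,-7.5,0,0,0,0],[-1.2,-7.5,0,0,0,0],[-0.9,-7.5,0,0,0,0],[0,0,0,0,0,0]], gripper=0.4)

```text
clock: 33.05
position: [399.1, 4.4, 173.8]
ee_rot: [0.046, 0.999, -0.0, -0.0]
contact_force: [-0.2, -0.9, -0.0]
gripper_width: 33.9
grasp_force: 0.0
```

```bash
python3 - <<'E'
from h import *
d=grab('wrist','w11.png'); s=read_state(); print(s['position'],s['gripper_width'],s['contact_force'])
E
```

```text
[399.49999605   4.8317685  173.93495862] 34.066160892951594 [-0.08002352 -0.54553283  0.29327349]
```

View pics/w11.png

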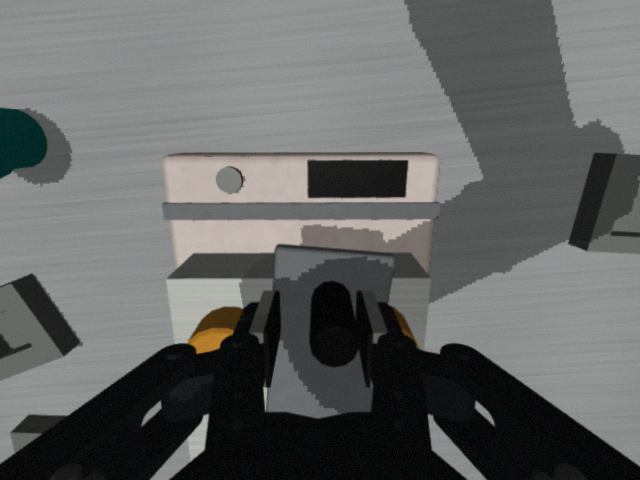

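The post at (333,345) is caged against the +y pad, and the bar is a few degrees short. Pushing on to the stop.

Request:
play_rows(series=[[-0.4,-4,0,0,0,0],[-0.3,-4,0,0,0,0],[0,-3,0,0,0,0],[0,-3,0,0,0,0],[0,-2,0,0,0,0],[0,0,0,0,0,0]])

```text
clock: 33.6
position: [398.6, -10.7, 173.8]
ee_rot: [0.045, 0.999, -0.0, 0.0]
contact_force: [-0.0, 0.3, -0.3]
gripper_width: 34.3
grasp_force: 0.0
```

Request:
play_rows(series=[[0,-2,0,0,0,0],[0,-1,0,0,0,0],[0,0,0,0,0,0]])

```text
clock: 33.85
position: [398.7, -13.5, 173.8]
ee_rot: [0.045, 0.999, -0.0, 0.0]
contact_force: [-0.1, 0.5, 1.0]
gripper_width: 33.8
grasp_force: 0.0
```

Request:
play_rows(series=[[0,-2,0,0,0,0],[0,-1.5,0,0,0,0],[0,0,0,0,0,0]])

```text
clock: 34.1
position: [398.6, -15.5, 173.8]
ee_rot: [0.045, 0.999, 0.002, 0.0]
contact_force: [-4.7, 9.8, 1.1]
gripper_width: 34.1
grasp_force: 4.8
```

Request:
play_rows(series=[[0,-1.5,0,0,0,0],[0,-1.5,0,0,0,0],[0,0,0,0,0,0]])

```text
clock: 34.35
position: [398.7, -16.0, 173.7]
ee_rot: [0.046, 0.999, 0.004, 0.001]
contact_force: [-8.2, 24.1, 3.3]
gripper_width: 34.3
grasp_force: 11.8
```

Bar is at its stop (tool stopped dead, 24 N; handle at y≈-9, as computed). Backing off, rising, then going above the nut.

Request:
play_rows(series=[[0,5,0,0,0,0],[0,4,0,0,0,0],[0,0,0,0,0,0],[0,0,15,0,0,0],[0,0,30,0,0,0],[0,0,35,0,0,0],[20,-1.8,0,0,0,0],[35,-3,0,0,0,0],[35,-3,0,0,0,0],[35,-3,0,0,0,0],[35,-3,0,0,0,0],[30,-2,0,0,0,0],[20,-2,0,0,0,0],[0,0,0,0,0,0],[0,0,0,0,0,0],[0,0,0,0,0,0]], gripper=1)

```text
clock: 35.68
position: [607.8, -29.1, 253.2]
ee_rot: [0.045, 0.999, -0.0, -0.001]
contact_force: [-1.1, 1.2, -0.3]
gripper_width: 85.3
grasp_force: 0.0
```

```bash
python3 - <<'E'
from h import *
d=grab('wrist','w12.png'); pickle.dump(d,open('w12.pkl','wb')); s=read_state(); print(s['position'],s['joints'].round(3),s['contact_force'])
cv2.imwrite('pics/w12c.png',cv2.resize(d['image'][180:360,200:440],(800,600),interpolation=3)[:,:,::-1])
print(proj(d,[[612,-26.6,198],[612,-26.6,161],[605,-27,198]]).round(0))
E
```

```text
[607.6892212  -28.98117532 253.75705682] [ 0.218  0.359 -0.038  0.    -1.175 -1.879] [-1.03466922 -0.94845512 -0.763123  ]
[[325. 288.]
 [324. 264.]
 [323. 277.]]
```

View pics/w12c.png

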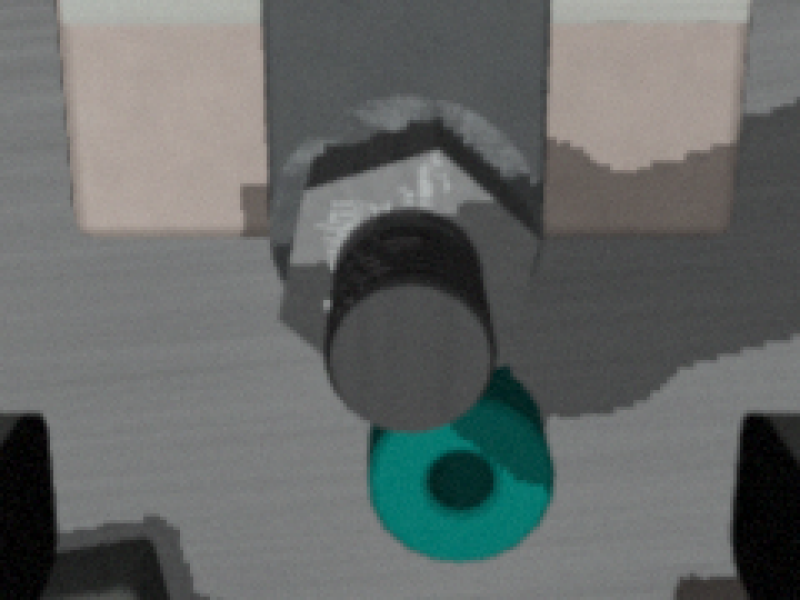

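Stud top is centred at crop (411,358), img (323.3,287.4). Nut top-face corners are at crop (303,187), (437,150), (541,235) and (283,320).

```bash
python3 - <<'E'
from h import *
d=pickle.load(open('w12.pkl','rb'))
c=lambda u,v:(200+(u+.5)*.3-.5,180+(v+.5)*.3-.5)
print('stud',ray(d,[c(411,358)],198).round(1))
P=ray(d,[c(283,320),c(303,187),c(437,150),c(541,235)],161)[:,:2]; print(P.round(1))
for a,b in zip(P[:-1],P[1:]): v=b-a; print(np.hypot(*v).round(1),'edge dir',np.degrees(np.arctan2(v[1],v[0])).round(1))
E
```

```text
stud [[611.  -27.8 198. ]]
[[617.4 -52.9]
 [591.  -46. ]
 [586.1 -20.3]
 [604.5  -1.9]]
27.3 edge dir 165.3
26.1 edge dir 100.8
26.0 edge dir 45.0
```

Request:
play_rows(series=[[1.2,0.4,0,0,0,0.955],[1.2,0.4,0,0,0,0.955],[1.2,0.4,0,0,0,0.955],[1.1,0.5,0,0,0,0.955],[0,0,0,0,0,0.955],[0,0,0,0,0,0.955],[0,0,0,0,0,0.955],[0,0,0,0,0,0.955],[0,0,0,0,0,0.955],[0,0,0,0,0,0.955],[0,0,0,0,0,0.955],[0,0,0,0,0,0.955],[0,0,0,0,0,0.955],[0,0,0,0,0,0.955],[0,0,0,0,0,0.955],[0,0,0,0,0,0.955],[0,0,0,0,0,0.955],[0,0,0,0,0,0.955],[0,0,0,0,0,0.955],[0,0,0,0,0,0.955]])

```text
clock: 37.4
position: [612.3, -26.9, 254.7]
ee_rot: [0.818, -0.575, 0.0, -0.0]
contact_force: [-0.3, 0.5, 0.6]
gripper_width: 85.6
grasp_force: 0.0
```

Request:
play_rows(series=[[0,0,0,0,0,0.955],[0,0,0,0,0,0.955],[0,0,0,0,0,0.955],[0,0,0,0,0,0.955],[0,0,0,0,0,0.955],[0,0,0,0,0,0.955],[0,0,0,0,0,0.955],[0,0,0,0,0,0.955],[0,0,0,0,0,0.955],[0,0,0,0,0,0.955],[0,0,0,0,0,0.955],[0,0,0,0,0,0.955],[0,0,0,0,0,0.955],[0,0,0,0,0,0.955],[0,0,0,0,0,0.955],[0,0,0,0,0,0.955],[0,0,0,0,0,0.955],[0,0,0,0,0,0.955],[0,0,0,0,0,0.955],[0,0,0,0,0,0.955]])

```text
clock: 39.07
position: [612.2, -26.9, 254.7]
ee_rot: [0.926, 0.377, 0.0, 0.0]
contact_force: [0.1, -0.1, -0.2]
gripper_width: 85.4
grasp_force: 0.0
```

Request:
play_rows(series=[[0,0,0,0,0,0],[0,0,0,0,0,0],[0,0,0,0,0,0]])

```text
clock: 39.32
position: [612.8, -26.9, 254.3]
ee_rot: [0.927, 0.374, 0.0, 0.0]
contact_force: [0.8, 0.1, -0.1]
gripper_width: 85.6
grasp_force: 0.0
```

```bash
python3 - <<'E'
from h import *
d=grab('wrist','w13.png'); s=read_state(); print(s['position'],s['joints'].round(3))
from scipy.spatial.transform import Rotation as Ro
y=Ro.from_quat(s['ee_rot']).as_matrix()[:,1]; print('closing',np.degrees(np.arctan2(y[1],y[0])), s['ee_rot'])
print(proj(d,[[612.5,-27.3,198]]))
# stud top: dark disc? print contour fit near
g=cv2.cvtColor(d['image'],cv2.COLOR_RGB2GRAY)
cv2.imwrite('pics/w13c.png',cv2.resize(d['image'][180:360,200:440],(800,600),interpolation=3)[:,:,::-1])
E
```

```text
[612.93838567 -26.92735921 254.20023329] [ 0.22   0.366 -0.025  0.    -1.178  2.118]
closing -46.053584585173056 [9.27358894e-01 3.74172999e-01 2.15331031e-04 3.62840321e-05]
[[316.40634788 279.93753993]]
```

View pics/w13c.png

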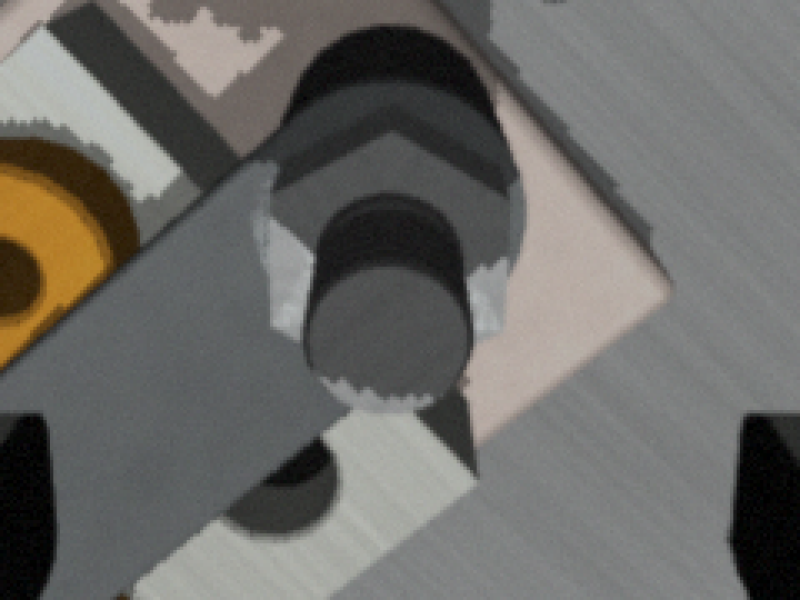

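The nut's flats at crop x 273 and 512 are square to the closing line, centred at 392 against the pads' 395, and the stud top at (389,338) is where predicted. Descending and gripping.

Request:
play_rows(series=[[-0.5,0,-20,0,0,0],[0,0,-20,0,0,0],[0,0,-20,0,0,0],[0,0,-15,0,0,0],[0,0,-10,0,0,0],[0,0,-8,0,0,0],[0,0,0,0,0,0],[0,0,0,0,0,0]])

```text
clock: 40.03
position: [613.1, -27.0, 161.1]
ee_rot: [0.927, 0.375, 0.0, 0.0]
contact_force: [0.7, -0.7, 0.7]
gripper_width: 85.3
grasp_force: 0.0
```

Request:
play_rows(series=[[0,0,0,0,0,0],[0,0,0,0,0,0],[0,0,0,0,0,0],[0,0,0,0,0,0],[0,0,0,0,0,0],[0,0,0,0,0,0],[0,0,0,0,0,0],[0,0,0,0,0,0]], gripper=0)

```text
clock: 40.7
position: [612.4, -26.2, 162.1]
ee_rot: [0.927, 0.375, 0.0, -0.0]
contact_force: [-3.8, 3.5, 5.8]
gripper_width: 44.7
grasp_force: 62.0
```

Request:
play_rows(series=[[0,0,-0.1,0,0,-0.95],[0,0,-0.1,0,0,-0.95],[0,0,-0.1,0,0,-0.95],[0,0,-0.1,0,0,-0.95],[0,0,-0.1,0,0,-0.95],[0,0,-0.1,0,0,-0.95],[0,0,-0.1,0,0,-0.95],[0,0,-0.1,0,0,-0.95],[0,0,-0.1,0,0,-0.95],[0,0,-0.1,0,0,-0.95]])

```text
clock: 41.53
position: [612.7, -27.1, 161.2]
ee_rot: [0.993, -0.115, 0.0, 0.0]
contact_force: [-3.4, 0.5, 4.2]
gripper_width: 45.1
grasp_force: 61.7
```

```bash
cat >> h.py <<'E'
def st():
    from scipy.spatial.transform import Rotation as Ro
    s=read_state(); y=Ro.from_quat(s['ee_rot']).as_matrix()[:,1]
    print(s['clock'],s['position'].round(1),'closing',round(np.degrees(np.arctan2(y[1],y[0])),1),'j6',round(s['joints'][5],3),'F',s['contact_force'].round(1),'T',s['wrist_torque'].round(2),round(s['gripper_width'],1),round(s['grasp_force'],1))
E
python3 -c "from h import *;st()"
```

```text
41.5333 [612.7 -27.1 161.2] closing -103.2 j6 1.12 F [-3.4  0.5  4.2] T [0.11 0.77 0.17] 45.1 61.7
```

Turning cleanly (0.17 Nm). Continuing.

Request:
play_rows(series=[[0,0,-0.1,0,0,-0.95],[0,0,-0.1,0,0,-0.95],[0,0,-0.1,0,0,-0.95],[0,0,-0.1,0,0,-0.95],[0,0,-0.1,0,0,-0.95],[0,0,-0.1,0,0,-0.95],[0,0,-0.1,0,0,-0.95],[0,0,-0.1,0,0,-0.95],[0,0,-0.1,0,0,-0.95],[0,0,-0.1,0,0,-0.95],[0,0,-0.1,0,0,-0.95],[0,0,-0.1,0,0,-0.95],[0,0,-0.1,0,0,-0.95],[0,0,-0.1,0,0,-0.95],[0,0,-0.1,0,0,-0.95],[0,0,-0.1,0,0,-0.95],[0,0,-0.1,0,0,-0.95],[0,0,-0.1,0,0,-0.95],[0,0,-0.1,0,0,-0.95],[0,0,-0.1,0,0,-0.95]])

```text
clock: 43.2
position: [611.2, -27.7, 159.1]
ee_rot: [-0.445, 0.896, 0.0, -0.002]
contact_force: [-6.3, -0.2, 7.5]
gripper_width: 45.1
grasp_force: 61.8
```

Request:
play_rows(series=[[0,0,-0.1,0,0,-0.95],[0,0,-0.1,0,0,-0.95],[0,0,-0.1,0,0,-0.95],[0,0,-0.1,0,0,-0.95],[0,0,-0.1,0,0,-0.95],[0,0,-0.1,0,0,-0.95],[0,0,-0.1,0,0,-0.95],[0,0,-0.1,0,0,-0.95]])

```text
clock: 43.87
position: [610.8, -27.0, 158.3]
ee_rot: [-0.063, 0.998, -0.0, -0.002]
contact_force: [-7.5, 2.6, 8.7]
gripper_width: 45.2
grasp_force: 62.1
```

```bash
python3 -c "from h import *;st()"
```

```text
43.8667 [610.8 -27.  158.3] closing 97.2 j6 -1.665 F [-7.5  2.6  8.7] T [0.69 2.13 0.17] 45.2 62.1
```

Request:
play_rows(series=[[0,0,-0.1,0,0,-0.8],[0,0,-0.1,0,0,-0.8],[0,0,-0.1,0,0,-0.8],[0,0,0,0,0,0]])

```text
clock: 44.2
position: [610.7, -26.8, 158.0]
ee_rot: [0.062, 0.998, -0.0, -0.002]
contact_force: [-7.9, 2.4, 8.8]
gripper_width: 44.5
grasp_force: 62.5
```

```bash
python3 -c "from h import *;st()"
```

```text
44.2 [610.7 -26.8 158. ] closing 82.9 j6 -1.915 F [-7.9  2.4  8.8] T [ 0.81  2.13 -0.12] 44.5 62.5
```

Request:
play_rows(series=[[0,0,-0.1,0,0,-0.8],[0,0,-0.1,0,0,-0.8],[0,0,-0.1,0,0,-0.8],[0,0,0,0,0,0]])

```text
clock: 44.53
position: [610.9, -26.6, 157.8]
ee_rot: [0.187, 0.982, -0.0, -0.002]
contact_force: [-7.5, 2.9, 8.5]
gripper_width: 44.9
grasp_force: 62.5
```

```bash
python3 -c "from h import *;st()"
```

```text
44.5333 [610.9 -26.6 157.8] closing 68.5 j6 -2.166 F [-7.5  2.9  8.5] T [ 0.96  2.12 -0.17] 44.9 62.5
```

Request:
play_rows(series=[[0,0,-0.1,0,0,-0.8],[0,0,-0.1,0,0,-0.8],[0,0,-0.1,0,0,-0.8]])

```text
clock: 44.78
position: [611.0, -26.3, 157.6]
ee_rot: [0.308, 0.951, -0.0, -0.002]
contact_force: [-8.3, 4.6, 8.7]
gripper_width: 45.6
grasp_force: 61.4
```

```bash
python3 -c "from h import *;st()"
```

```text
44.7833 [611.  -26.3 157.6] closing 54.1 j6 -2.418 F [-8.3  4.6  8.7] T [1.38 2.24 1.06] 45.6 61.4
```

Request:
play_rows(series=[[0,0,-0.1,0,0,-0.8],[0,0,-0.1,0,0,-0.8],[0,0,-0.1,0,0,-0.8]])

```text
clock: 45.03
position: [613.9, -28.7, 158.0]
ee_rot: [0.416, 0.909, -0.003, 0.003]
contact_force: [10.5, -22.8, -3.6]
gripper_width: 45.1
grasp_force: 152.1
```

```bash
python3 -c "from h import *;st()"
```

```text
45.0333 [613.9 -28.7 158. ] closing 40.8 j6 -2.655 F [ 10.5 -22.8  -3.6] T [-8.31 -4.77  4.29] 45.1 152.1
```

Hard stop felt (torque rose to 1.06, then 4.3 Nm). Releasing straight away, rising and checking.

Request:
play_rows(series=[[0,0,0,0,0,0],[0,0,0,0,0,0],[0,0,0,0,0,0],[0,0,0,0,0,0],[0,0,20,0,0,0],[0,0,30,0,0,0],[0,0,30,0,0,0],[0,0,15,0,0,0.5],[0,0,0,0,0,0.5],[0,0,0,0,0,0.5],[0,0,0,0,0,0],[0,0,0,0,0,0]], gripper=1)

```text
clock: 46.03
position: [612.7, -26.8, 250.9]
ee_rot: [0.352, 0.936, 0.0, 0.0]
contact_force: [-0.0, -0.9, -0.3]
gripper_width: 85.9
grasp_force: 0.0
```

```bash
python3 - <<'E'
from h import *
st(); d=grab('wrist'); pickle.dump(d,open('w14.pkl','wb'))
cv2.imwrite('pics/w14c.png',cv2.resize(d['image'][160:360,180:440],(780,600),interpolation=3)[:,:,::-1])
E
```

```text
46.0333 [612.7 -26.8 250.9] closing 48.8 j6 -2.51 F [-0.  -0.9 -0.3] T [-0.03  0.02  0.04] 85.9 0.0
```

View pics/w14c.png

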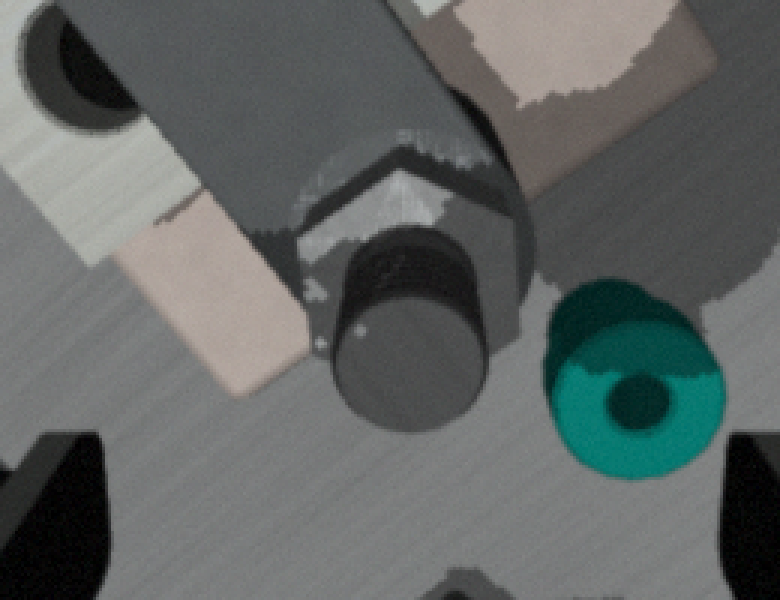

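The nut is still in place, with its top-face corners at crop (298,235), (402,170) and (517,217). Checking how far it turned, and the bar's angle.

```bash
python3 - <<'E'
from h import *
d=pickle.load(open('w14.pkl','rb')); c=lambda u,v:(180+(u+.5)/3-.5,160+(v+.5)/3-.5)
P=ray(d,[c(310,350),c(298,235),c(402,170),c(517,217),c(519,335)],156)[:,:2]; print(P.round(1))
for a,b in zip(P[:-1],P[1:]): v=b-a; print(np.hypot(*v).round(1),'normal mod60',(np.degrees(np.arctan2(v[1],v[0]))+90)%60)
Q=ray(d,[c(60,0),c(245,230),c(385,0),c(500,145)],130)[:,:2]
print('bar edges',[np.degrees(np.arctan2(*(Q[i+1]-Q[i])[::-1])).round(1) for i in (0,2)])
E
```

```text
[[ 6.076e+02 -5.400e+01]
 [ 5.867e+02 -3.800e+01]
 [ 5.907e+02 -1.210e+01]
 [ 6.142e+02 -6.000e-01]
 [ 6.351e+02 -1.720e+01]]
26.3 normal mod60 52.672859191348124
26.2 normal mod60 51.33393308383626
26.2 normal mod60 56.10817436542865
26.7 normal mod60 51.38643047938001
bar edges [np.float64(-5.3), np.float64(-2.3)]
```

Nut turned 261° = 4.56 rad, matching the point where torque rose (closing ≈54°): tight. Moving clear and checking the bar and sleeves.

Request:
play_rows(series=[[0,-10,20,0,0,0],[-5,-30,20,0,0,0],[-10,-40,10,0,0,0],[-10,-40,0,0,0,0],[-10,-40,0,0,0,0],[-10,-40,0,0,0,0],[-10,-40,0,0,0,0],[0,0,0,0,0,0],[0,0,0,0,0,0],[0,0,0,0,0,0]])

```text
clock: 46.92
position: [557.8, -266.4, 300.2]
ee_rot: [0.352, 0.936, 0.0, -0.0]
contact_force: [0.2, 0.9, -0.8]
gripper_width: 85.4
grasp_force: 0.0
```

```bash
python3 - <<'E'
from h import *
st(); e=grab('scene'); f=grab('side')
pickle.dump((e,f),open('end.pkl','wb'))
a=cv2.resize(e['image'][215:345,270:390],(400,433),interpolation=3); b=cv2.resize(f['image'][170:330,230:390],(400,400),interpolation=3)
C=np.zeros((433,800,3),np.uint8); C[:,:400]=a; C[:400,400:]=b
cv2.imwrite('pics/end.png',C[:,:,::-1])
print(proj(e,[[401,-8.5,175]]),proj(f,[[401,-8.5,175]]))
E
```

```text
46.9167 [ 557.8 -266.4  300.2] closing 48.8 j6 -2.106 F [ 0.2  0.9 -0.8] T [ 0.03 -0.02  0.  ] 85.4 0.0
[[332.56407156 209.25675121]] [[344.85521969 239.20714084]]
```

View pics/end.png

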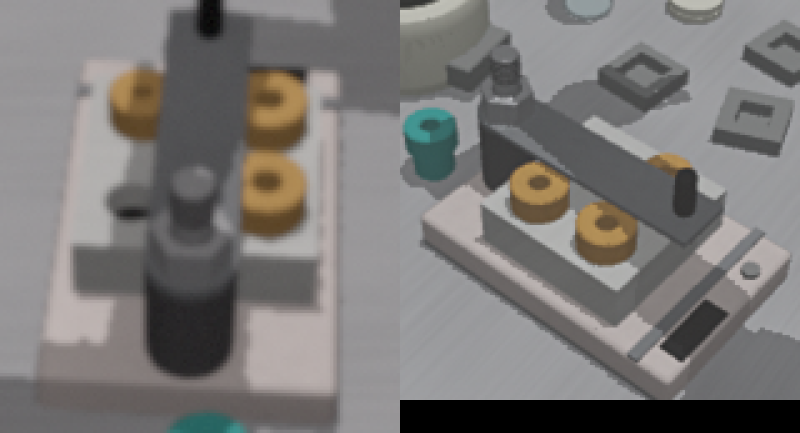

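```bash
python3 - <<'E'
from h import *
e,f=pickle.load(open('end.pkl','rb'))
for n,d,w in (('scene',e,(315,200,350,245)),('side',f,(325,228,360,262))):
    g=d['image'].max(2); x0,y0,x1,y1=w; m=(g[y0:y1,x0:x1]<45).astype(np.uint8)
    k,l,s,c=cv2.connectedComponentsWithStats(m); i=1+s[1:,4].argmax(); print(n,s[i],(c[i]+[x0,y0]).round(1),'mid-post',ray(d,[c[i]+[x0,y0]],152.5).round(1))
E
```

```text
scene [14 10  8 16 99] [332.5 218. ] mid-post [[406.2  -8.2 152.5]]Traceback (most recent call last):
  File "<stdin>", line 5, in <module>
ValueError: attempt to get argmax of an empty sequence
```

The handle is still at y≈-8, so the bar is at its stop, with the sleeves home and the nut tight. Handing in.

```bash
python3 -c "from bench import job_done; print(job_done())"
```

```text
the job is handed in; nothing more can be done
None
```

All three bronze sleeves present (two wide, one narrow; the fourth stand was empty from the start) are fully home, the hold-down bar is at its stop, and the lock nut is tight after 4.56 rad; the job was handed in at about 47 s, with no verdict returned.

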